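Square up a sensor plate on its fixture and lock it with a hammer-head bolt

TASK

The gold sensor plate lies skewed on the slotted fixture: keeping it flat, push its free corner so that it turns about the grey peg in its notched corner, until its edge meets the red stop pin and its slot lies along the fixture's slot, still snug on the peg. Then take the orange-handled hammer-head bolt from the black block, lower it through both slots until its flange sits on the plate, and give it a quarter turn so that its head catches under the lips. Leave the caps and the screwdriver where they are.

Things in the scene. Friction and masses are not known exactly. Their poses are not given: they have to be found in the camera images.
- fixture: Fixed aluminium block 200 x 180 mm (its x, y), 26 mm high; origin at the centre of its underside. A slot 14 mm wide runs along x through its whole length, centred at y = -6.5 mm; the lips beside it are 6 mm thick; below them the channel is 34 mm wide and 15 mm deep (its floor is 21 mm below the top).
- peg (a point): On the axis of the dark grey peg, at the height of the fixture's top face; axes as the fixture's. The peg is 11 mm in diameter, rises 15 mm above the top and stands at (x, y) = (-39.5, -46) mm in the fixture.
- stop (a point): On the axis of the red stop pin, at the height of the fixture's top face; 11 mm in diameter, 15 mm tall, at (34.5, -62) mm in the fixture. The squared plate's edge y = -10.5 mm touches it.
- plate: Loose gold plate 100 x 100 x 10 mm, 0.2 to 0.4 kg, flat on the fixture. Origin: on its underside, where the peg's axis lies once the peg touches both faces of the 16 x 16 mm corner notch. Outline -10.5 to 89.5 mm in x and y, less the notch (x and y below 5.5). Squared: origin at the peg, axes parallel to the fixture's. Two fixed brass domes 26 mm wide, 17 mm high, at (8, 71) and (71, 8) mm.
- plate_corner (a point): The plate's free corner, opposite the notch, at half thickness: (89.5, 89.5) mm in plate axes. The plate starts 25 to 45 degrees anticlockwise (from above) of square, its notch 1 to 4 mm off the peg. Pushing the edge y = 89.5 near this corner, square to that edge, turns it clockwise about the peg with the notch on it; slanting far towards the peg jams it.
- plate_slot (a point): Centre of the slot through the plate, at the plate's top face, 10 mm above its underside, at (39.5, 39.5) mm in plate axes. The slot is 34 mm long (plate x) and 14 mm wide (plate y).
- bolt_grip (a point): Centre of the orange grip bar of the loose upright bolt (0.09 kg). Bar 36 mm long (its x), 12 mm wide (y), 28 mm high (z, up). Below it a round neck, then a steel flange of 36 mm diameter, 4 mm thick, whose underside lies 28.5 mm below this point. At the start the flange rests on the black block and the head hangs in the block's slot.
- bolt_head (a point): Centre of the bolt's hammer head, 50.5 mm below the grip bar's centre. Head 26 mm long (x, parallel to the bar), 9 mm wide (y), 7 mm high; its top is 18.5 mm below the flange's underside (shank 9 mm in diameter), so with the flange on the plate it hangs 2.5 mm below the lips and can be turned either way.
- rack: Fixed black parking block 80 x 60 x 40 mm high; origin at the centre of its underside; a slot 30 x 13 mm (its x, y), 32 mm deep, in its top holds the bolt's head.
- cap_red: Bystander: red domed cap, 42 mm diameter, 41 mm high, origin at the centre of its underside.
- cap_brass: Bystander: bright brass domed cap of the same size.
- cap_bronze: Bystander: dull bronze domed cap of the same size.
- driver: Bystander: screwdriver 170 mm long lying on the bench, along its own x.
Things that resemble listed ones, but are neither listed nor needed, are in the scene too. Of the things that look like the part that bears bolt_grip, the smallest one is meant.

How it is judged:
By the outcome, as a careful person would: the job done as asked, in the order asked, and still so for the second after the job is handed in, with the robot touching nothing.
It also fails if it takes over 66 s, if anything falls off the work surface, if the arm or the gripper's body presses on something with over 40 N, if the wrist force passes 120 N, or if a joint passes its speed limit or range.

ROBOT

A 6-joint arm with a two-finger parallel gripper is mounted at the origin on the work surface. World frame = base frame: x ahead of the robot, y to its left, z up, the work surface at z = 0. Lengths are in m, angles in rad, forces in N, time in s.
With the tool pointing down it reaches from about 0.35 to 0.85 m from the base axis. Payload 8.1 kg.
Tool frame: the origin (TCP) lies on the centre line of the jaws, within the pads' length; the fingertips stand robot.tip_reach ahead of it and the grasp point (between the pads) lies 5 mm behind it (robot.tip_reach is the distance from the TCP to the fingertips, in m); z points along the fingers, y is the direction in which the jaws open and shut (so a half turn about z gives the same grasp; the last joint's range is limited). The gripper opens to 93 mm and grips with 3 to 60 N. Pads are 15 mm wide; open, the fingers measure 128 mm over their backs; the gripper's body (75 mm by 188 mm) begins 65 mm behind the grasp point.
Start: joints at [-1.334, 0.13, 1.488, -0, 1.523, -0.085], TCP at [0.19, -0.569, 0.233] pointing down, gripper open.
Joint ranges: [-2.96, 2.96], [-0.89, 2.26], [0.02, 2.5], [-1.34, 4.48], [0, 2.73], [-2.66, 2.66]. Speed limits (rad/s): [2.39, 2.39, 2.79, 3.14, 3.14, 3.14].

INTERFACE

Orientations are given as a rotation vector (axis times angle).
In Python, from plant import sensors, read_camera, robot gives the robot as it stands.
- The arm moves only by the tool play_rows, never from a script. Its argument "series" is a list that holds one entry, the list of rows, each a list of 5 numbers: the closure, from -1 (fully open) to 1 (shut), then the shift along the world's x, y, z in m, then the turn about the world's z in rad. A call has 1 to 8 rows; each row is the pose to reach, as a shift and turn from the pose commanded when the call began; what a row does not reach only later rows make up. A row lasts 1/10 s, in which the tool goes at most 50 mm and 8.59 degrees, less where a joint would pass 70% of its speed; a pose out of reach is approached as far as the arm can. A call with a gripper value outside its range is refused whole. The fingers move at their own pace and stop on an object; "force" is the grip in N (left out, the last holds). Time passes only in rows, so rows that repeat a pose let the fingers close. It gives the time, the measured TCP pose, the force and the opening at its end, in the units of the state.
- sensors.read_state(): the state, without advancing time (a new reading comes with each control period).
- read_camera(name): name is "side" or "top" or "wrist"; returns a dict with "color" (400x640x3 uint8, red, green, blue), "range_z" (400x640 float32, m along the optical axis (not along the pixel's ray), 0 where there is no reading), "intrinsics" (3x3 intrinsics, pixels), "D" ([k1, k2, p1, p2, k3] as OpenCV has them; the pictures are not rectified), "rvec" (rotation vector, rad) and "tvec" (3), from world to camera coordinates, as OpenCV has them. Camera axes: x right, y down, z forward; pixel columns grow to the right and rows downward; lengths in m; the calibration is good to about 2 mm. A picture is of the moment at which its call begins.
- robot.close_job(): hands the job in, once; it reports no verdict.
The state is a dict: "t": time; "q": joint angles; "dq": joint speeds; "joint_torque": joint torques, N m; "tool_pos": TCP position; "orientation": TCP orientation; "force": force on the tool from outside, world axes, zero at the start; "wrist_torque": the same for the moment, N m; "opening": finger opening in m.
Only numpy, scipy, OpenCV 4.12 (cv2) and the standard library are available. Lean on these libraries where they do the work, as an engineer would, in place of code of your own. Each camera call takes 0.05 s, during which the arm holds its last target.

## Working session

There is one attempt and no reset: what is moved stays moved. The work goes in short steps, Python scripts to look and compute and a tool call to move; the robot and the scene stay as the last step left them, time stands still between calls to the robot, and variables do not carry over. Pictures are saved under pics/ and viewed, and the job is handed in when it is done.

Besides the shell and the picture viewer there is one more tool, called after "Call:" in YAML: its name, and indented under it one key for each argument. play_rows: Moves the arm, as the interface text tells. Its arguments: {"type":"object","properties":{"series":{"type":"array","items":{"type":"array","items":{"type":"array","items":{"type":"number"}}}},"force":{"type":"number"}},"required":["series"]}

```bash
mkdir -p pics; ls
python3 - <<'E'
from plant import sensors, read_camera, robot
import cv2,numpy as np
print(sensors.read_state()); print(robot.tip_reach, [a for a in dir(robot) if a[0]!='_'])
for n in ["side","top","wrist"]:
    c=read_camera(n); cv2.imwrite(f"pics/{n}0.png",c["color"][:,:,::-1]); np.savez(f"pics/{n}0.npz",**c)
    R=cv2.Rodrigues(np.array(c["rvec"]))[0]; print(n,(-R.T@np.array(c["tvec"]).ravel()).round(3),R[2].round(2),np.array(c["intrinsics"]).round(1).tolist(),c["D"])
E
```

```text
pics
{'t': 0.0, 'q': array([-1.33441798e+00,  1.31150152e-01,  1.48926123e+00, -7.67246194e-06,
        1.52303156e+00, -8.53965503e-02]), 'dq': array([ 0.00044482,  0.0011684 , -0.00045874, -0.00125883, -0.00086608,
        0.0011504 ]), 'joint_torque': array([-1.36912386e-03, -5.59837925e+01, -4.91766679e+01,  7.68832373e-02,
        3.52210260e-02, -1.81221985e-04]), 'tool_pos': array([ 0.1896419 , -0.56866248,  0.23160394]), 'orientation': array([-3.09919986e+00, -5.02970206e-01,  2.31067603e-04]), 'force': array([-0.69957293, -0.39816787, -0.40526538]), 'wrist_torque': array([ 0.01197038, -0.00724802,  0.00521922]), 'opening': 0.09287744089431449}
0.014 ['IKError', 'close_job', 'tip_reach']
side [ 0.36  -0.735  0.603] [ 0.27  0.74 -0.61] [[419.0, 0.0, 325.8], [0.0, 419.0, 203.9], [0.0, 0.0, 1.0]] [-0.06662875  0.          0.          0.          0.        ]
top [ 0.406 -0.101  0.964] [ 0.19 -0.   -0.98] [[456.3, 0.0, 321.3], [0.0, 456.3, 197.8], [0.0, 0.0, 1.0]] [-0.09053457  0.          0.          0.          0.        ]
wrist [ 0.258 -0.546  0.384] [-0.25 -0.08 -0.97] [[308.8, 0.0, 322.2], [0.0, 308.8, 206.9], [0.0, 0.0, 1.0]] [0.01548128 0.         0.         0.         0.        ]
```

View pics/side0.png

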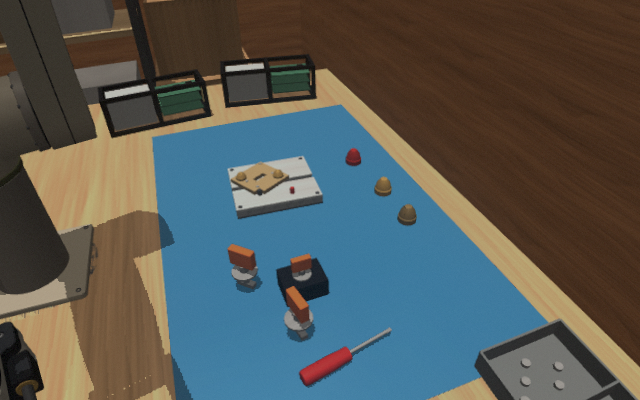

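View pics/top0.png

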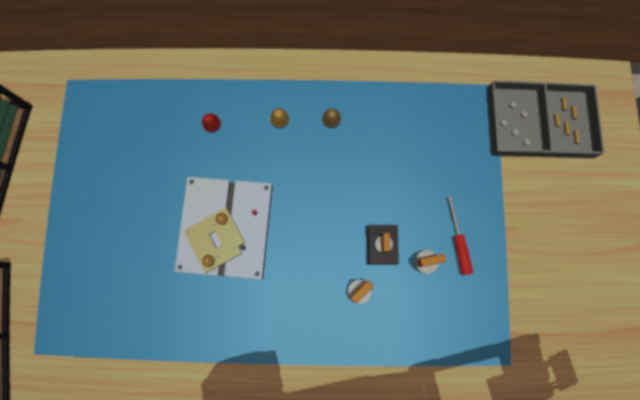

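View pics/wrist0.png

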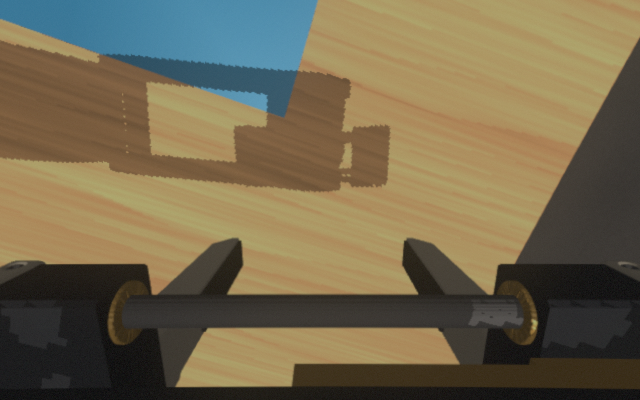

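```bash
cat > h.py <<'E'
import cv2,numpy as np
def load(n): return dict(np.load(f"pics/{n}.npz"))
def take(n,tag):
    from plant import read_camera
    c=read_camera(n); np.savez(f"pics/{n}{tag}.npz",**c); cv2.imwrite(f"pics/{n}{tag}.png",c["color"][:,:,::-1]); return c
def ray(c,px):
    px=np.array(px,float).reshape(-1,1,2)
    u=cv2.undistortPoints(px,c["intrinsics"],c["D"]).reshape(-1,2)
    R=cv2.Rodrigues(c["rvec"])[0]; o=-R.T@c["tvec"].ravel()
    return o,np.c_[u,np.ones(len(u))]@R
def onplane(c,px,z):
    o,d=ray(c,px); return o+d*((z-o[2])/d[:,2])[:,None]
def cloud(c):
    h,w=c["range_z"].shape; v,u=np.mgrid[:h,:w]
    o,d=ray(c,np.stack([u,v],-1).reshape(-1,2)); return (o+d*c["range_z"].reshape(-1,1)).reshape(h,w,3)
def proj(c,P): return cv2.projectPoints(np.array(P,float).reshape(-1,3),c["rvec"],c["tvec"],c["intrinsics"],c["D"])[0].reshape(-1,2)
def crop(c,x0,y0,x1,y1,s,name,grid=True):
    im=cv2.resize(c["color"][y0:y1,x0:x1,::-1],None,fx=s,fy=s,interpolation=cv2.INTER_CUBIC)
    if grid:
        for x in range((x0+19)//20*20,x1,20): cv2.putText(im,str(x),((x-x0)*s,10),0,.35,(0,255,255)); cv2.line(im,((x-x0)*s,12),((x-x0)*s,18),(0,255,255))
        for y in range((y0+19)//20*20,y1,20): cv2.putText(im,str(y),(0,(y-y0)*s+4),0,.35,(0,255,255))
    cv2.imwrite(f"pics/{name}.png",im)
E
python3 - <<'E'
from h import *
t=load("top0"); s=load("side0")
crop(t,160,165,290,290,6,"cf_t"); crop(s,215,145,335,220,6,"cf_s")
a=t; crop(t,340,215,480,310,5,"cb_t"); crop(s,215,235,335,340,6,"cb_s")
print(onplane(t,[(320,200),(500,200),(320,300),(245,247),(385,243)],0.02).round(3))
P=cloud(t); 
for u,v in [(385,243),(428,262),(360,292),(215,200),(215,240),(372,258),(320,330)]: print(u,v,P[v,u].round(4))
E
```

```text
[[ 0.587 -0.1    0.02 ]
 [ 0.593 -0.485  0.02 ]
 [ 0.381 -0.103  0.02 ]
 [ 0.485  0.054  0.02 ]
 [ 0.498 -0.236  0.02 ]]
385 243 [ 0.4921 -0.2268  0.0848]
428 262 [ 0.4561 -0.3083  0.091 ]
360 292 [ 0.3984 -0.1778  0.0933]
215 200 [0.5821 0.1203 0.0272]
215 240 [0.498  0.1152 0.0283]
372 258 [ 0.4659 -0.2069  0.0376]
320 330 [ 0.3194 -0.1041  0.0007]
```

View pics/cf_t.png

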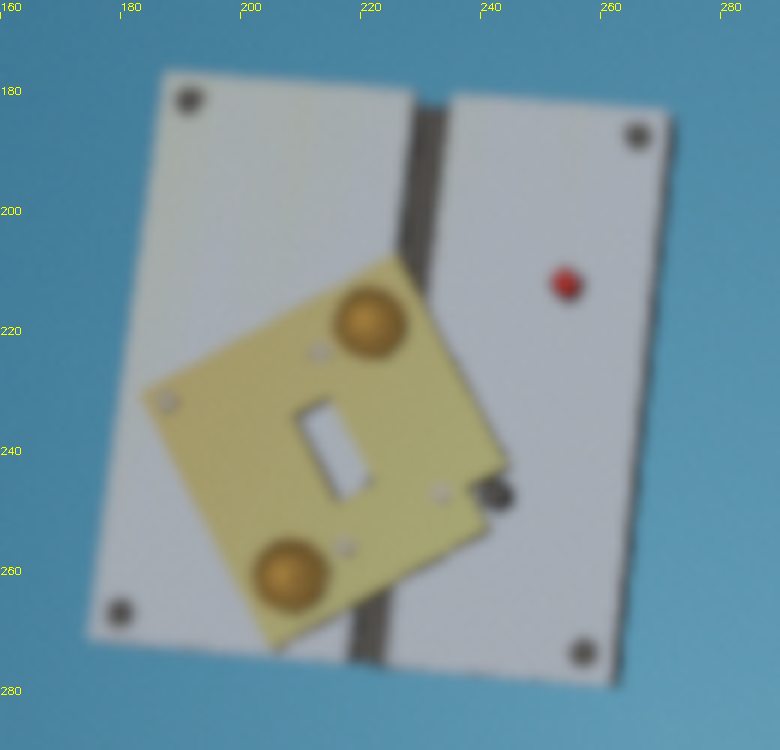

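View pics/cf_s.png

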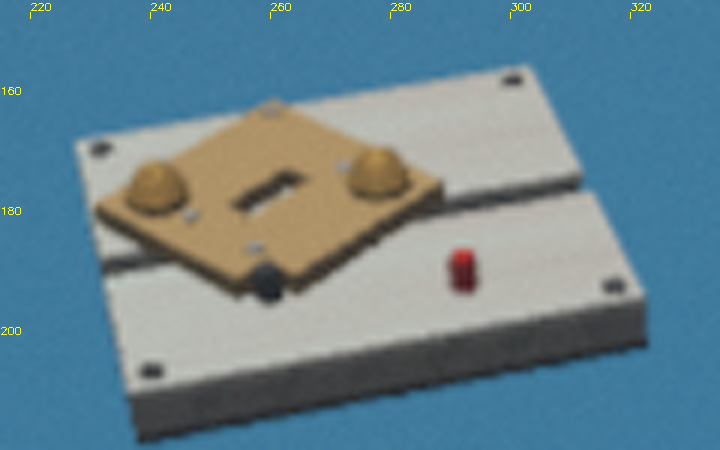

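View pics/cb_t.png

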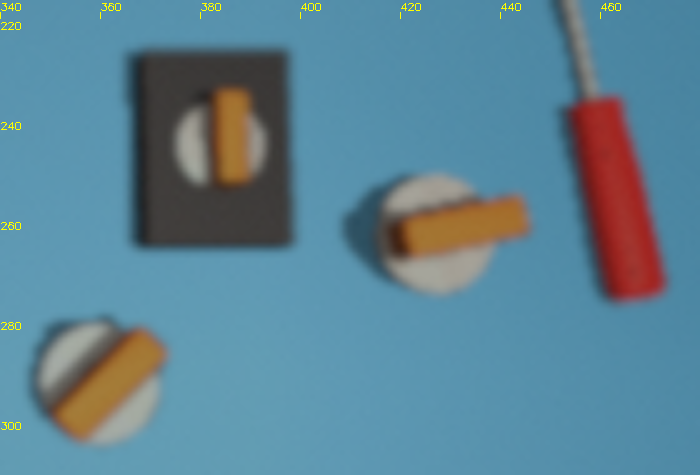

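View pics/cb_s.png

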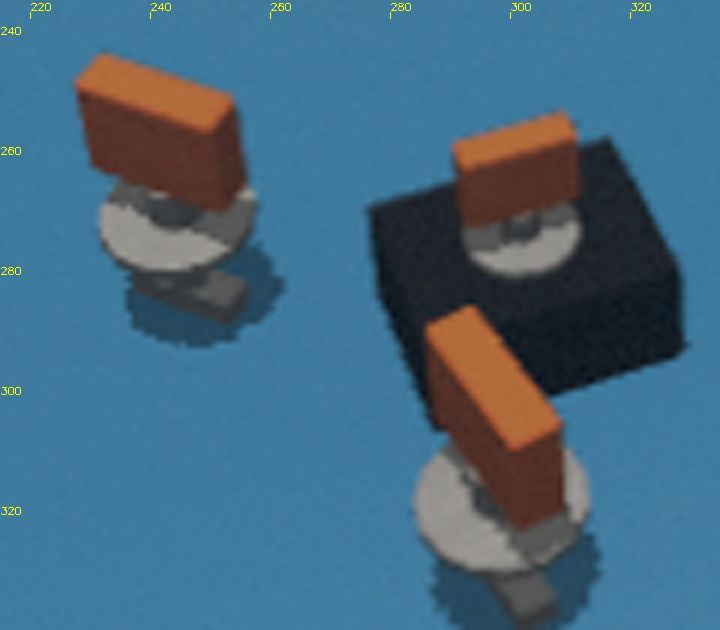

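Run:
```python
from h import *
t=load("top0"); s=load("side0")
def lsq2(pt,ps):
    A=[];b=[]
    for c,p in((t,pt),(s,ps)):
        o,d=ray(c,[p]); d=d[0]/np.linalg.norm(d[0]); M=np.eye(3)-np.outer(d,d); A.append(M); b.append(M@o)
    A=np.vstack(A);b=np.hstack(b); x=np.linalg.lstsq(A,b,rcond=None)[0]; return x, np.linalg.norm(A@x-b)
def mask(c,lo,hi,box):
    h=cv2.cvtColor(c["color"],cv2.COLOR_RGB2HSV); m=cv2.inRange(h,lo,hi); k=np.zeros_like(m); x0,y0,x1,y1=box; k[y0:y1,x0:x1]=255; return m&k
# fixture not-blue region in top
hs=cv2.cvtColor(t["color"],cv2.COLOR_RGB2HSV)
P=cloud(t)
def comp(m):
    n,l,st,ce=cv2.connectedComponentsWithStats(m); i=1+np.argmax(st[1:,4]); return (l==i).astype(np.uint8)*255,st[i],ce[i]
for nm,c,box in(("top",t,(165,170,285,285)),("side",s,(220,150,330,225))):
    hs=cv2.cvtColor(c["color"],cv2.COLOR_RGB2HSV)
    blue=cv2.inRange(hs,(95,90,40),(115,255,255)); k=np.zeros_like(blue); x0,y0,x1,y1=box; k[y0:y1,x0:x1]=255
    m,st,_=comp((255-blue)&k); cn=max(cv2.findContours(m,0,cv2.CHAIN_APPROX_NONE)[0],key=cv2.contourArea)
    for e in (0.01,0.02,.03):
        q=cv2.approxPolyDP(cv2.convexHull(cn),e*cv2.arcLength(cn,True),True).reshape(-1,2); print(nm,e,q.tolist())
    # red pin
    r=cv2.inRange(hs,(0,120,60),(8,255,255))|cv2.inRange(hs,(172,120,60),(180,255,255)); r&=k
    print("red",comp(r)[1:])
    g=cv2.inRange(hs,(14,60,100),(32,255,255))&k   # gold
    m,st,ce=comp(g); cn=max(cv2.findContours(m,0,cv2.CHAIN_APPROX_NONE)[0],key=cv2.contourArea)
    print("gold",st,ce, cv2.approxPolyDP(cn,3,True).reshape(-1,2).tolist())
# corner pairs picked from the crops
pairs={"far-left":((186.9,177),(228,168.5)),}
print("tl",onplane(t,[(187.3,177),(271.5,183.2),(262.2,278.3),(174.8,271.5)],.026).round(4).tolist())
print("tops: peg",onplane(t,[(242.5,247)],.041),"stop",onplane(t,[(254,212)],.041),"side peg",onplane(s,[(259.5,189.5)],.041),"stop",onplane(s,[(291.8,186.8)],.041))
print("plate corners top",onplane(t,[(183.5,230.5),(226,207.5),(205.5,273)],.036).round(4).tolist())
print("side",onplane(s,[(260,162),(288,175),(231,179.5)],.036).round(4).tolist())
print("domes z",P[258:262,205:209,2].round(4),P[216:220,219:223,2].round(4))
```

```text
top 0.01 [[187, 177], [271, 184], [261, 279], [174, 270]]
top 0.02 [[187, 177], [271, 184], [261, 279], [174, 270]]
top 0.03 [[187, 177], [271, 184], [261, 279], [174, 270]]
red (array([253, 211,   3,   3,   8], dtype=int32), array([253.875, 212.125]))
gold [ 184  208   60   64 2045] [214.53105134 239.48704156] [[226, 208], [184, 231], [205, 271], [239, 253], [237, 246], [243, 242]]
side 0.01 [[304, 157], [321, 191], [321, 202], [238, 218], [228, 168]]
side 0.02 [[304, 157], [321, 202], [238, 218], [228, 168]]
side 0.03 [[304, 157], [321, 202], [238, 218], [228, 168]]
red (array([291, 187,   3,   6,  18], dtype=int32), array([292. , 189.5]))
gold [231 163  57  29 876] [259.28881279 177.05136986] [[231, 179], [254, 191], [265, 190], [287, 175], [258, 163]]
tl [[0.6311, 0.1832, 0.026], [0.6203, 0.0029, 0.026], [0.422, 0.015, 0.026], [0.4318, 0.1955, 0.026]]
tops: peg [[0.4836346  0.05542173 0.041     ]] stop [[0.55577027 0.03505905 0.041     ]] side peg [[0.48554827 0.05086288 0.041     ]] stop [[0.55803863 0.03398108 0.041     ]]
plate corners top [[0.5155, 0.1801, 0.036], [0.565, 0.0944, 0.036], [0.43, 0.1292, 0.036]]
side [[0.5157, 0.1749, 0.036], [0.5655, 0.0916, 0.036], [0.4319, 0.1234, 0.036]]
domes z [[0.0502 0.0494 0.0523 0.0506]
 [0.0513 0.0522 0.0529 0.0546]
 [0.0507 0.0531 0.0511 0.0534]
 [0.0521 0.0524 0.0498 0.0513]] [[0.0542 0.0553 0.0517 0.052 ]
 [0.0551 0.053  0.0514 0.0528]
 [0.0531 0.0546 0.0516 0.0492]
 [0.0545 0.0512 0.055  0.0488]]
```

Call:
play_rows:
  series:
    - [[1,0.012,0.032,0.0,0.14],[1,0.025,0.064,0.0,0.28],[1,0.037,0.096,0.0,0.42],[1,0.05,0.128,0.0,0.56],[1,0.062,0.16,0.0,0.7],[1,0.075,0.192,0.0,0.84],[1,0.087,0.224,0.0,0.98],[1,0.1,0.255,0.0,1.12]]
  force: 20

```text
t: 0.95
tool_pos: [0.2899, -0.3127, 0.2324]
orientation: [-2.354, -2.08, -0.0]
force: [0.6, -0.2, -1.0]
opening: 0.0337
```

Call:
play_rows:
  series:
    - [[1,0.012,0.032,0.0,0.14],[1,0.025,0.064,0.0,0.28],[1,0.037,0.096,0.0,0.42],[1,0.05,0.128,0.0,0.56],[1,0.062,0.16,0.0,0.7],[1,0.075,0.192,0.0,0.84],[1,0.087,0.224,0.0,0.98],[1,0.1,0.255,0.0,1.12]]

```text
t: 1.75
tool_pos: [0.3899, -0.0577, 0.2326]
orientation: [0.889, 3.013, 0.0]
force: [0.6, 0.5, -0.4]
opening: 0.0009
```

Call:
play_rows:
  series:
    - [[1,0.012,0.032,0.0,0.14],[1,0.025,0.064,0.0,0.28],[1,0.037,0.096,0.0,0.42],[1,0.05,0.128,0.0,0.56],[1,0.062,0.16,0.0,0.7],[1,0.075,0.192,0.0,0.84],[1,0.087,0.224,0.0,0.98],[1,0.098,0.255,0.0,1.12]]

```text
t: 2.55
tool_pos: [0.4879, 0.1973, 0.2323]
orientation: [0.847, -3.025, 0.0]
force: [-0.6, -0.6, -0.4]
opening: 0.0003
```

Run:
```python
from h import *
from plant import sensors
take("wrist",1); s=sensors.read_state(); print({k:np.round(s[k],4) for k in("t","q","tool_pos","force","opening")}); R=cv2.Rodrigues(s["orientation"])[0]; print(np.degrees(np.arctan2(R[1,1],R[0,1])),R[2,2])
```

```text
{'t': np.float64(2.6), 'q': array([ 0.2916, -0.0646,  1.6886,  0.0023,  1.5169, -1.836 ]), 'tool_pos': array([0.4886, 0.201 , 0.232 ]), 'force': array([-4.205 ,  0.7848,  0.2226]), 'opening': np.float64(0.0004)}
121.895929568661 -0.9999971056183209
```

View pics/wrist1.png

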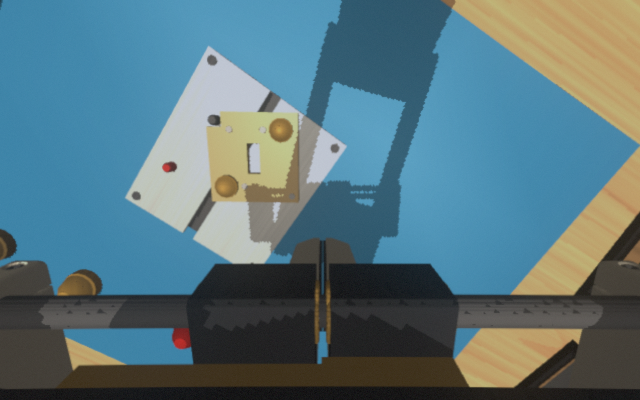

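Run:
```python
from h import *
w=load("wrist1"); crop(w,120,40,350,210,3,"cw1")
print("fix",onplane(w,[(209,46),(346,147),(126,197)],.026).round(4).tolist())
print("peg",onplane(w,[(213.5,119.5)],.041).round(4),"stop",onplane(w,[(168,167)],.041).round(4))
print("plate",onplane(w,[(299,202),(298.5,112),(212.5,201.5)],.036).round(4).tolist())
```

```text
fix [[0.4211, 0.018, 0.026], [0.4342, 0.1966, 0.026], [0.6192, 0.005, 0.026]]
peg [[0.483  0.0587 0.041 ]] stop [[0.555 0.038 0.041]]
plate [[0.5155, 0.1826, 0.036], [0.4292, 0.1319, 0.036], [0.5671, 0.0965, 0.036]]
```

View pics/cw1.png

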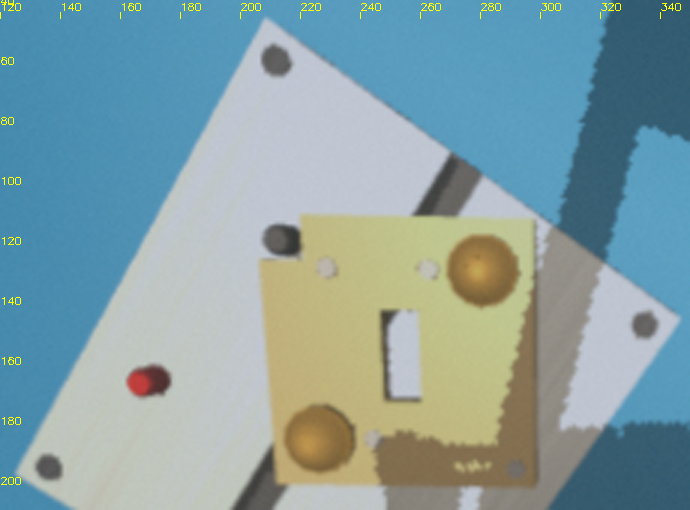

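Call:
play_rows:
  series:
    - [[1,0,0,-0.02,0],[1,0,0,-0.06,0],[1,0,0,-0.1,0],[1,0,0,-0.14,0],[1,0,0,-0.165,0],[1,0,0,-0.18,0],[1,0,0,-0.188,0],[1,0,0,-0.188,0]]

```text
t: 3.4
tool_pos: [0.4876, 0.1957, 0.0443]
orientation: [0.838, -3.027, 0.0]
force: [-1.0, -0.2, 0.2]
opening: 0.0004
```

Run:
```python
from h import *
from plant import sensors
c=take("side",2); c2=take("top",2); s=sensors.read_state(); print({k:np.round(s[k],4) for k in("t","q","tool_pos","force","opening")}); R=cv2.Rodrigues(s["orientation"])[0]; print(np.degrees(np.arctan2(R[1,1],R[0,1])),R[2,2])
crop(c,210,110,340,220,6,"cs2")
```

```text
{'t': np.float64(3.5), 'q': array([ 2.8410e-01,  1.0760e-01,  1.8700e+00, -1.0000e-04,  1.1619e+00,
       -1.8268e+00]), 'tool_pos': array([0.4889, 0.1961, 0.0461]), 'force': array([1.6019, 0.208 , 0.9549]), 'opening': np.float64(0.0005)}
120.95133182129253 -0.9999976701007577
```

View pics/cs2.png

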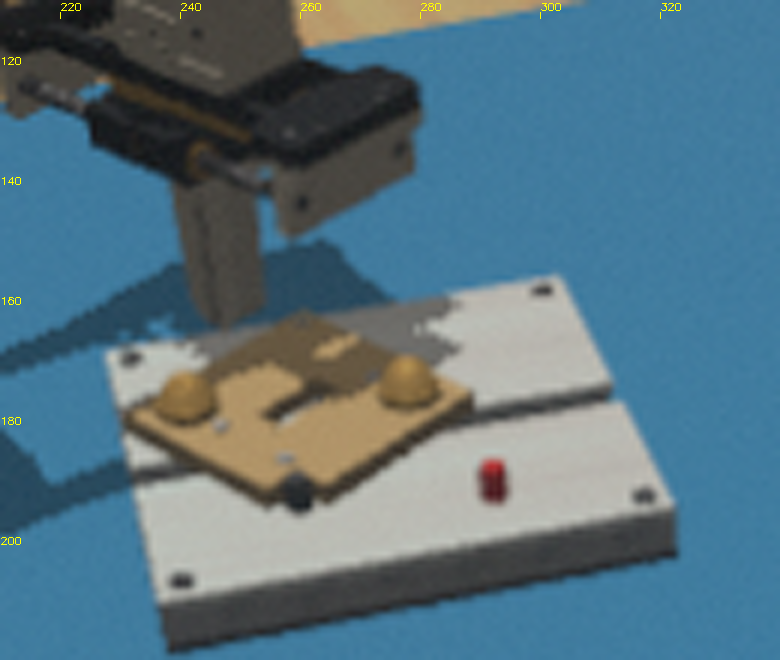

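Run:
```python
import numpy as np
peg=np.array([.4838,.056]); p0=np.array([.488,.196])
def pos(al,xc,g=0):
    a=np.radians(al); c,s=np.cos(a),np.sin(a); return peg+np.array([c*xc-s*(.107+g),s*xc+c*(.107+g)])
print(pos(30.4,.075,.012))
for i,al in enumerate([30.4,26.4,22.4,18.4,14.4,10.4,6.4,2.4,-.6,-3.6]):
    xc=.075-.009*i/9
    print(al,(pos(al,xc)-p0).round(4),round(np.radians(al-30.9),3))
```

```text
[0.48827051 0.19659166]
30.4 [ 0.0063 -0.0098] -0.009
26.4 [ 0.0145 -0.0113] -0.079
22.4 [ 0.0225 -0.0133] -0.148
18.4 [ 0.0303 -0.0157] -0.218
14.4 [ 0.038  -0.0187] -0.288
10.4 [ 0.0453 -0.0221] -0.358
6.4 [ 0.0524 -0.026 ] -0.428
2.4 [ 0.0593 -0.0302] -0.497
-0.6 [ 0.0639 -0.0337] -0.55
-3.6 [ 0.0684 -0.0374] -0.602
```

Call:
play_rows:
  series:
    - [[1,0.003,-0.005,0,0],[1,0.006,-0.01,0,-0.01],[1,0.0105,-0.0105,0,-0.045],[1,0.0145,-0.0113,0,-0.08],[1,0.0185,-0.0123,0,-0.115],[1,0.0225,-0.0133,0,-0.15],[1,0.0265,-0.0145,0,-0.185],[1,0.0303,-0.0157,0,-0.22]]

```text
t: 4.3
tool_pos: [0.519, 0.18, 0.0455]
orientation: [-0.497, 3.101, 0.001]
force: [-1.2, 2.5, 0.3]
opening: 0.0003
```

Run:
```python
from h import *
from plant import sensors
c=take("wrist",3); s=sensors.read_state(); print({k:np.round(s[k],4) for k in("t","tool_pos","force","wrist_torque")}); R=cv2.Rodrigues(s["orientation"])[0]; print(np.degrees(np.arctan2(R[1,1],R[0,1])),R[2,2])
```

```text
{'t': np.float64(4.35), 'tool_pos': array([0.5195, 0.1798, 0.0456]), 'force': array([-0.37  , -0.2619, -0.1704]), 'wrist_torque': array([ 0.2893, -0.1106, -0.0061])}
108.09467634577615 -0.9999981156037872
```

View pics/wrist3.png

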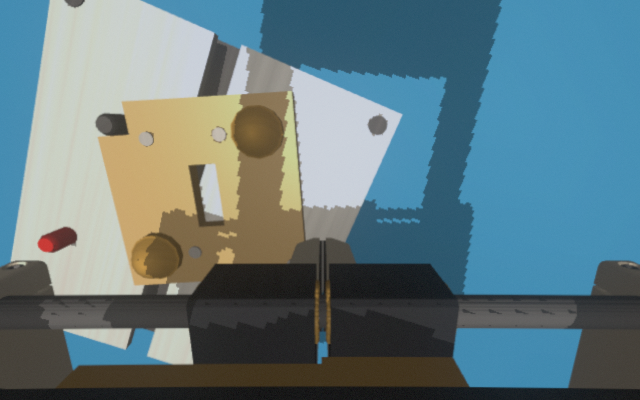

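Run:
```python
from h import *
w=load("wrist3")
P=onplane(w,[(293,92),(304,235),(125,102),(100,139),(134,284)],.036); print(P.round(4).tolist())
d=P[1]-P[0]; print(np.degrees(np.arctan2(d[1],d[0]))); d=P[4]-P[3]; print(np.degrees(np.arctan2(d[1],d[0])))
print(onplane(w,[(104,124),(44,243)],.041).round(4).tolist())
```

```text
[[0.4405, 0.1395, 0.036], [0.5101, 0.1668, 0.036], [0.471, 0.0623, 0.036], [0.4929, 0.053, 0.036], [0.5695, 0.0824, 0.036]]
21.42486931448076
21.002201598867156
[[0.4837, 0.0572, 0.041], [0.556, 0.0355, 0.041]]
```

Run:
```python
import numpy as np
peg=np.array([.4838,.056]); p0=np.array([.5183,.1803])
def pos(al,xc,H):
    a=np.radians(al); c,s=np.cos(a),np.sin(a); return peg+np.array([c*xc-s*H,s*xc+c*H])
for f in np.linspace(0,1,9):
    al=21.2+(-1-21.2)*f; xc=.0772-.014*f; H=.1032-.0015*f
    print(round(al,1),(pos(al,xc,H)-p0).round(4),round(np.radians(al-18.4),3))
```

```text
21.2 [ 0.0002 -0.0002] 0.049
18.4 [ 0.0045 -0.0027] 0.0
15.6 [ 0.0087 -0.0054] -0.048
12.9 [ 0.0128 -0.0082] -0.096
10.1 [ 0.0166 -0.0111] -0.145
7.3 [ 0.0204 -0.0141] -0.193
4.6 [ 0.0239 -0.0173] -0.242
1.8 [ 0.0273 -0.0204] -0.29
-1.0 [ 0.0305 -0.0237] -0.339
```

Call:
play_rows:
  series:
    - [[1,0.0045,-0.0027,0,0],[1,0.0087,-0.0054,0,-0.048],[1,0.0128,-0.0082,0,-0.096],[1,0.0166,-0.0111,0,-0.145],[1,0.0204,-0.0141,0,-0.193],[1,0.0239,-0.0173,0,-0.242],[1,0.0273,-0.0204,0,-0.29],[1,0.0305,-0.0237,0,-0.339]]

```text
t: 5.15
tool_pos: [0.5517, 0.1584, 0.047]
orientation: [0.031, 3.135, 0.007]
force: [4.5, 11.2, 4.6]
opening: 0.0004
```

Run:
```python
from h import *
from plant import sensors
c=take("wrist",4);t=take("top",4); s=sensors.read_state(); print({k:np.round(s[k],4) for k in("t","tool_pos","force","wrist_torque")}); R=cv2.Rodrigues(s["orientation"])[0]; print(np.degrees(np.arctan2(R[1,1],R[0,1])),R[2,2])
crop(t,160,165,290,290,6,"ct4")
```

```text
{'t': np.float64(5.25), 'tool_pos': array([0.5521, 0.1579, 0.0472]), 'force': array([5.2228, 8.0147, 3.6265]), 'wrist_torque': array([ 1.4426, -1.0945,  0.078 ])}
88.8726525387497 -0.999970261132047
```

View pics/wrist4.png

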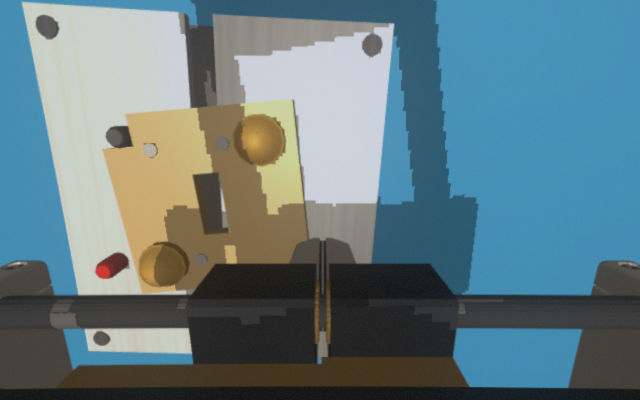

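View pics/ct4.png

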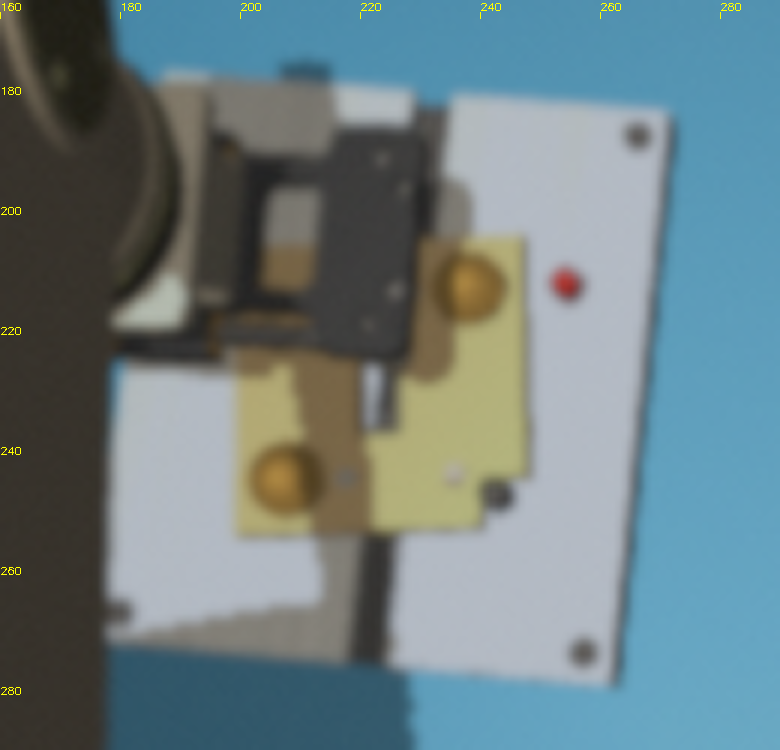

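Call:
play_rows:
  series:
    - [[1,0.0015,-0.0012,-0.001,-0.01],[1,0.003,-0.0025,-0.0015,-0.02],[1,0.0045,-0.004,-0.0015,-0.03],[1,0.006,-0.0055,-0.0015,-0.04],[1,0.007,-0.0068,-0.0015,-0.043],[1,0.007,-0.0075,-0.0015,-0.043]]

```text
t: 5.85
tool_pos: [0.5598, 0.1517, 0.047]
orientation: [0.095, 3.131, 0.009]
force: [4.6, 14.0, 8.8]
opening: 0.0002
```

Run:
```python
from h import *
from plant import sensors
t=take("top",5);c=take("side",5); s=sensors.read_state(); print({k:np.round(s[k],4) for k in("t","tool_pos","force","wrist_torque")}); R=cv2.Rodrigues(s["orientation"])[0]; print(np.degrees(np.arctan2(R[1,1],R[0,1])),R[2,2])
crop(t,160,165,290,290,6,"ct5");crop(c,210,110,340,220,6,"cs5")
```

```text
{'t': np.float64(5.95), 'tool_pos': array([0.5599, 0.1517, 0.047 ]), 'force': array([ 4.552 , 12.5813,  9.4702]), 'wrist_torque': array([ 2.3193, -1.068 ,  0.0495])}
86.53005362297839 -0.9999421861147989
```

View pics/ct5.png

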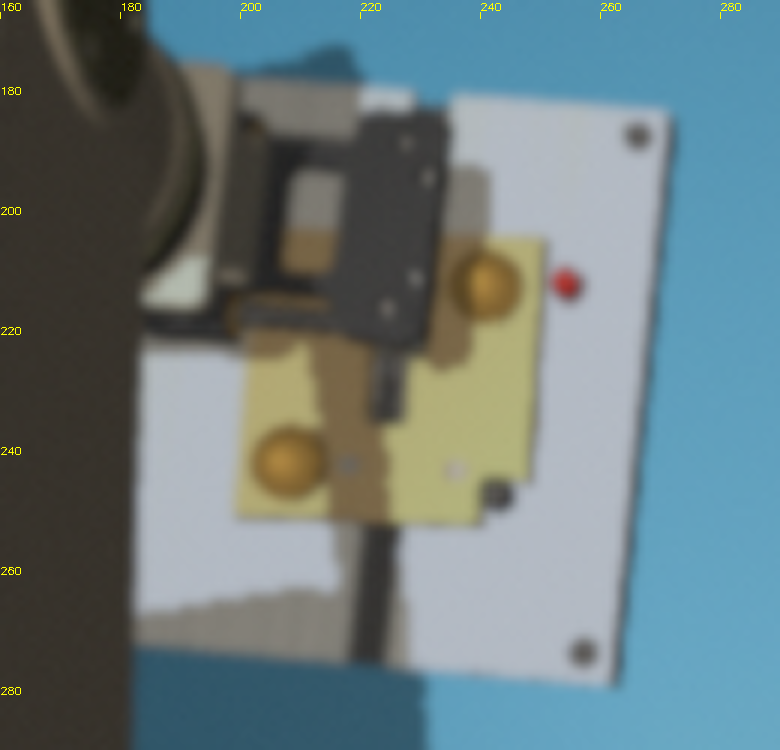

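View pics/cs5.png

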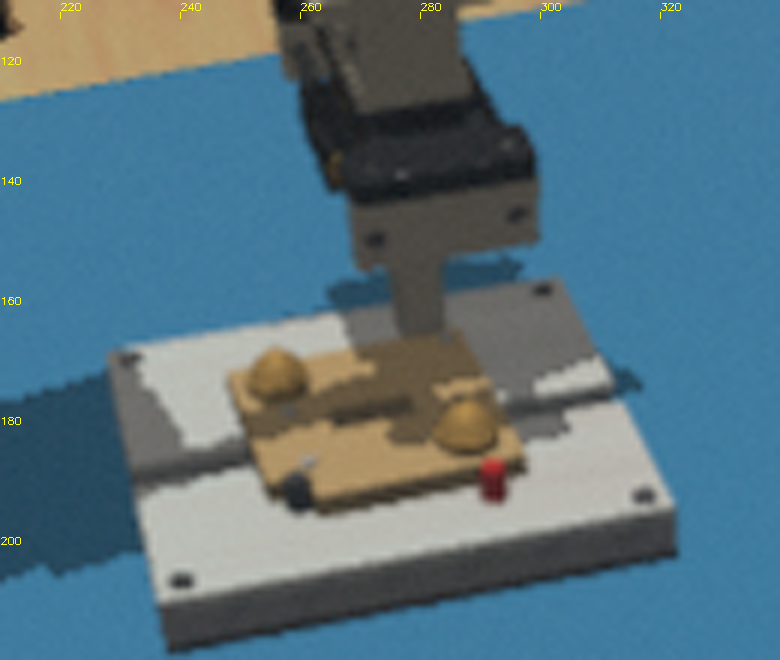

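Call:
play_rows:
  series:
    - [[1,0.0005,-0.001,0.001,0],[1,0.0005,-0.002,0.001,0],[1,0.0005,-0.003,0.001,0],[1,0.0005,-0.003,0.001,0]]

```text
t: 6.35
tool_pos: [0.5608, 0.1487, 0.0478]
orientation: [0.095, 3.13, 0.009]
force: [6.5, 13.6, 5.1]
opening: 0.0004
```

Run:
```python
from h import *
from plant import sensors
t=take("top",6); s=sensors.read_state(); print({k:np.round(s[k],4) for k in("t","tool_pos","force","wrist_torque")}); R=cv2.Rodrigues(s["orientation"])[0]; print(np.degrees(np.arctan2(R[1,1],R[0,1])),R[2,2])
crop(t,160,165,290,290,6,"ct6")
```

```text
{'t': np.float64(6.4), 'tool_pos': array([0.5607, 0.1488, 0.0478]), 'force': array([ 7.2225, 13.073 ,  5.1303]), 'wrist_torque': array([ 2.553 , -1.6245,  0.0369])}
86.53522799441582 -0.9999345347914305
```

View pics/ct6.png

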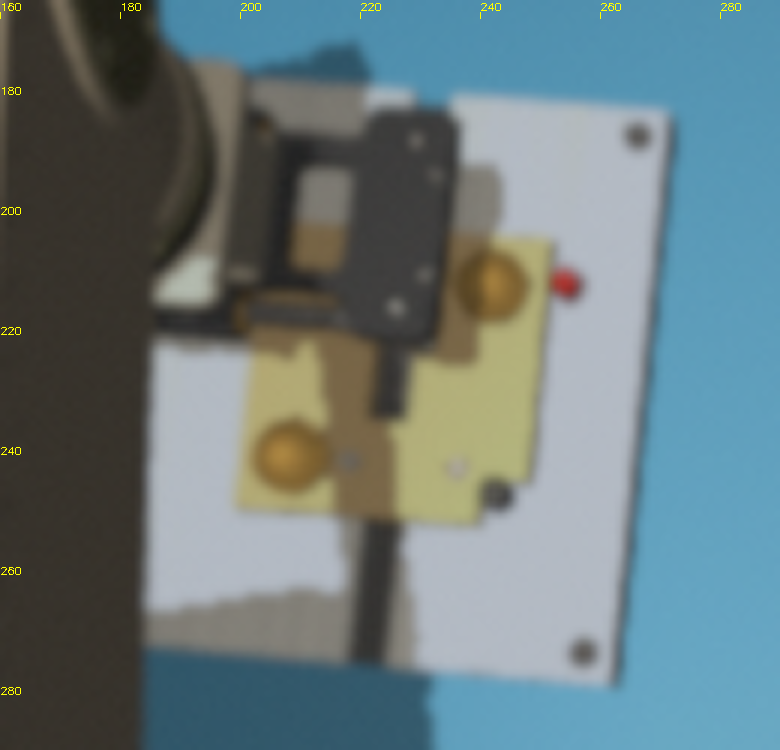

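Call:
play_rows:
  series:
    - [[1,0,-0.001,0,0],[1,0,-0.001,0,0]]

```text
t: 6.6
tool_pos: [0.5609, 0.1479, 0.048]
orientation: [0.095, 3.13, 0.009]
force: [7.8, 14.6, 6.9]
opening: 0.0008
```

Call:
play_rows:
  series:
    - [[1,-0.0005,-0.001,0,0],[1,-0.0005,-0.001,0,0]]

```text
t: 6.8
tool_pos: [0.5607, 0.1473, 0.0482]
orientation: [0.095, 3.129, 0.01]
force: [8.2, 15.6, 5.9]
opening: 0.0008
```

Run:
```python
from h import *
t=take("top",7); c=take("side",7); crop(t,225,195,265,265,11,"ct7"); crop(c,240,150,310,200,11,"cs7")
P=onplane(t,[(251.9,205),(248.4,245.4),(240,252.5),(199.5,250)],.036)[:,:2]
peg=onplane(t,[(242.7,247.4)],.041)[0,:2]; print(peg)
a=np.radians(-3.6);R=np.array([[np.cos(a),-np.sin(a)],[np.sin(a),np.cos(a)]]); print(((P-peg)@R*1000).round(1))
```

```text
[0.48283328 0.05497875]
[[ 89.   -8.6]
 [  5.4 -10.3]
 [-10.4   5.2]
 [-12.2  88.6]]
```

View pics/ct7.png

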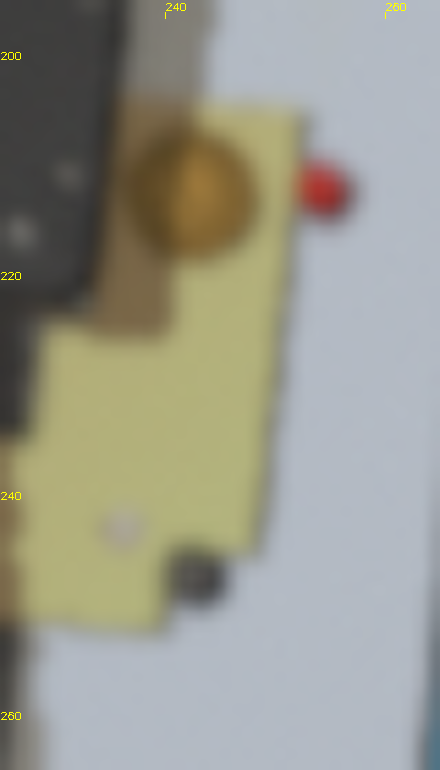

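View pics/cs7.png

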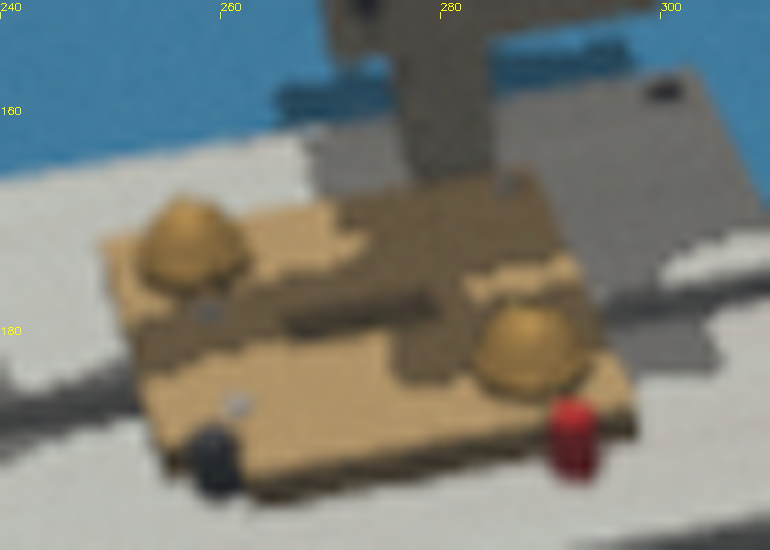

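Call:
play_rows:
  series:
    - [[1,0,0.008,0,0],[1,0.0,0.02,0,0],[1,0,0.02,0.04,0],[1,0,0.02,0.08,0],[1,0,-0.02,0.12,0],[1,0,-0.06,0.14,0],[-0.3,0,-0.08,0.14,0],[-0.3,0,-0.08,0.14,0]]

```text
t: 7.7
tool_pos: [0.556, 0.0614, 0.185]
orientation: [0.101, 3.139, -0.002]
force: [0.4, -0.0, -0.8]
opening: 0.0119
```

Run:
```python
from h import *
from plant import sensors
t=take("top",8);t=take("wrist",8); s=sensors.read_state(); print({k:np.round(s[k],4) for k in("t","q","tool_pos","force","opening")}); R=cv2.Rodrigues(s["orientation"])[0]; print(np.degrees(np.arctan2(R[1,1],R[0,1])),R[2,2])
```

```text
{'t': np.float64(7.8), 'q': array([ 2.2800e-02,  4.8800e-02,  1.6653e+00,  2.0000e-04,  1.4292e+00,
       -1.4852e+00]), 'tool_pos': array([0.555 , 0.0639, 0.1833]), 'force': array([-0.9087,  0.2478, -0.783 ]), 'opening': np.float64(0.0196)}
86.40232743486591 -0.9999986681413162
```

View pics/wrist8.png

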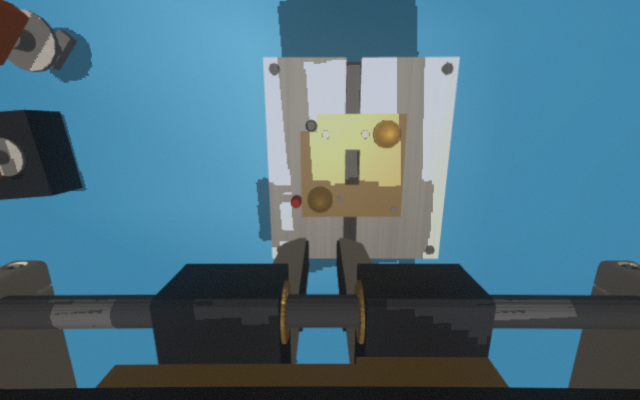

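View pics/top8.png

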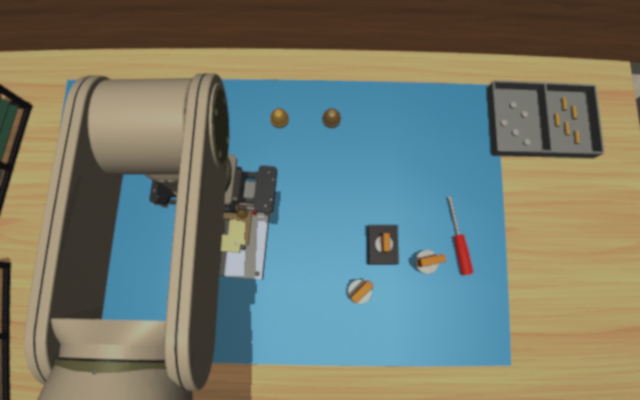

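Run:
```python
from h import *
w=load("wrist8"); crop(w,260,50,465,265,3,"cw8")
h=cv2.cvtColor(w["color"],cv2.COLOR_RGB2HSV)
```

```text
(no output)
```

View pics/cw8.png

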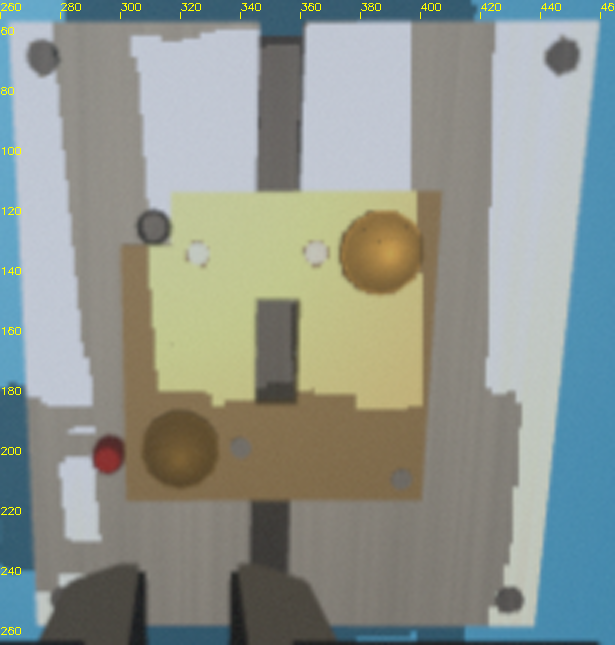

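Run:
```python
from h import *
w=load("wrist8")
def X(p): return np.array([260,50])+np.array(p)/3
S=onplane(w,[X(p) for p in[(256,298),(299,298),(299,403),(256,403)]],.036)[:,:2]; print("slot",S.round(4).tolist(),S.mean(0))
F=onplane(w,[X(p) for p in[(11,20),(601,21),(36,626),(534,627)]],.026)[:,:2]; print("fix",F.round(4).tolist(),F.mean(0))
e=F[0]-F[2];print(np.degrees(np.arctan2(-e[1],-e[0])));e=F[1]-F[0];print(np.degrees(np.arctan2(e[1],e[0]))-90)
C=onplane(w,[X(p) for p in[(122,243),(127,499),(421,500),(441,190),(171,191)]],.036)[:,:2];print("plate",C.round(4).tolist())
e=C[1]-C[0];print(np.degrees(np.arctan2(e[1],e[0])));e=C[2]-C[3];print(np.degrees(np.arctan2(e[1],e[0])));e=C[2]-C[1];print(np.degrees(np.arctan2(e[1],e[0]))-90)
p=onplane(w,[X((153,227)),X((109,453))],.041)[:,:2];print("peg stop",p);e=p[1]-p[0];print("ang",np.degrees(np.arctan2(e[1],e[0])-np.arctan2(-16,74)))
a=np.radians(-3.6);c,s=np.cos(a),np.sin(a);R=np.array([[c,-s],[s,c]])
print("plate rel peg",((C-p[0])@R*1000).round(1),((S.mean(0)-p[0])@R*1000))
B=load("top0");
for ctr in [F.mean(0),np.array([.5263,.0992])]:
    print("model slot from fixture ctr",ctr+R@[0,-.0065], "peg",ctr+R@[-.0395,-.046])
L=onplane(w,[X((258,60)),X((303,60)),X((250,590)),X((289,590))],.026)[:,:2]; print("fslot y",((L-F.mean(0))@R*1000).round(1))
```

```text
slot [[0.5084, 0.0882], [0.5093, 0.1019], [0.5433, 0.1008], [0.5424, 0.0867]] [0.52583297 0.09440778]
fix [[0.4209, 0.0179], [0.4331, 0.1974], [0.6214, 0.0039], [0.6333, 0.184]] [0.52719691 0.10080662]
-3.9972221026912433
-3.8947048965623168
plate [[0.4886, 0.0469], [0.5726, 0.0417], [0.5793, 0.1408], [0.4792, 0.1468], [0.474, 0.0634]]
-3.601446667238016
-3.384545867752017
-3.8775209590115196
peg stop [[0.48439379 0.05720384]
 [0.55496155 0.03747579]]
ang -3.4184943424751193
plate rel peg [[  4.9 -10. ]
 [ 89.  -10. ]
 [ 89.5  89.4]
 [-10.8  89.1]
 [-10.7   5.5]] [39.02135477 39.73251206]
model slot from fixture ctr [0.52678877 0.09431945] peg [0.48488649 0.05737762]
model slot from fixture ctr [0.52589186 0.09271283] peg [0.48398958 0.055771  ]
fslot y [[-89.5 -13.7]
 [-89.5   0.1]
 [ 86.2 -13.3]
 [ 86.2   0.7]]
```

Call:
play_rows:
  series:
    - [[0,0,-0.03,0,0.06],[0,0,-0.075,0,0.06],[0,0,-0.12,0,0.06],[0,0,-0.165,0,0.06],[0,-0.003,-0.21,0,0.06],[0,-0.005,-0.255,0,0.06],[0,-0.005,-0.285,0,0.06],[0,-0.005,-0.293,0,0.06]]

```text
t: 8.6
tool_pos: [0.5501, -0.2306, 0.1826]
orientation: [-0.005, -3.139, -0.001]
force: [-0.9, 1.2, -0.6]
opening: 0.0464
```

Call:
play_rows:
  series:
    - [[0,0,0,0,0],[0,0,0,0,0],[0,0,0,0,0]]

```text
t: 8.9
tool_pos: [0.5509, -0.2271, 0.1838]
orientation: [0.0, -3.141, -0.001]
force: [-0.2, -0.1, 0.1]
opening: 0.046
```

Run:
```python
from h import *
from plant import sensors
t=take("wrist",9); s=sensors.read_state(); print({k:np.round(s[k],4) for k in("t","q","tool_pos","force","opening")}); R=cv2.Rodrigues(s["orientation"])[0]; print(np.degrees(np.arctan2(R[1,1],R[0,1])),R[2,2])
t=take("side",9)
```

```text
{'t': np.float64(8.95), 'q': array([-4.7750e-01,  1.4650e-01,  1.5598e+00,  3.0000e-04,  1.4357e+00,
       -2.0486e+00]), 'tool_pos': array([ 0.5509, -0.2273,  0.184 ]), 'force': array([0.518 , 0.1145, 1.2567]), 'opening': np.float64(0.0463)}
90.01477833921808 -0.9999998499978776
```

View pics/wrist9.png

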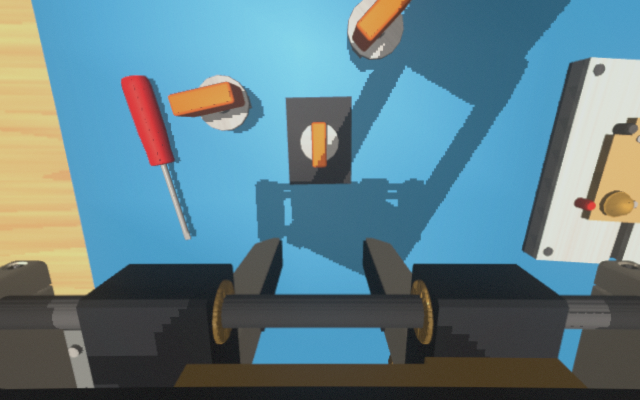

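Run:
```python
from h import *
w=load("wrist9"); crop(w,270,85,370,195,6,"cw9")
h=cv2.cvtColor(w["color"],cv2.COLOR_RGB2HSV); m=cv2.inRange(h,(5,150,120),(22,255,255))
n,l,st,ce=cv2.connectedComponentsWithStats(m)
for nm,im in(("wrist9",w),("top0",load("top0"))):
    h=cv2.cvtColor(im["color"],cv2.COLOR_RGB2HSV); m=cv2.inRange(h,(5,150,130),(22,255,255)); n,l,st,ce=cv2.connectedComponentsWithStats(m)
    for i in range(1,n):
        if st[i,4]>40:
            ys,xs=np.nonzero(l==i); P=onplane(im,np.c_[xs,ys],.0825)[:,:2]
            r=cv2.minAreaRect((P*1000).astype(np.float32)); print(nm,ce[i].round(1),st[i].tolist(),P.mean(0).round(4),[np.round(v,1) for v in r])
# rack corners, wrist
print(onplane(w,[(286.5,97.5),(351,97.5),(351.5,184),(289,184)],.04)[:,:2].round(4).tolist())
```

```text
wrist9 [378.7  16.9] [357, 0, 51, 41, 1038] [ 0.4042 -0.186 ] [array([ 401.7, -184.4]), array([16. , 37.1]), np.float64(45.3)]
wrist9 [201.3  98.6] [169, 82, 65, 33, 1358] [ 0.4601 -0.3204] [array([ 460.2, -320.5]), array([15.8, 49. ]), np.float64(12.3)]
wrist9 [318.7 143.7] [312, 122, 14, 45, 597] [ 0.4942 -0.2297] [array([ 494.7, -229.9]), array([34.8, 10.4]), np.float64(0.1)]
wrist9 [625.6 205.5] [618, 199, 15, 14, 133] [0.5457 0.027 ] [array([545.7,  27.1]), array([11.7, 10.3]), np.float64(43.6)]
top0 [386.  241.6] [384, 233, 6, 18, 86] [ 0.4951 -0.2292] [array([ 495.3, -230.1]), array([ 9.8, 33.1]), np.float64(89.5)]
top0 [431.7 259.7] [421, 255, 23, 11, 150] [ 0.461  -0.3176] [array([ 461.1, -318.6]), array([13.1, 44.9]), np.float64(11.7)]
top0 [361.3 291.1] [352, 282, 20, 19, 161] [ 0.3999 -0.1813] [array([ 399.7, -181.2]), array([12. , 43.1]), np.float64(45.0)]
[[0.4559, -0.2592], [0.4559, -0.2008], [0.5353, -0.1984], [0.5353, -0.2592]]
```

View pics/cw9.png

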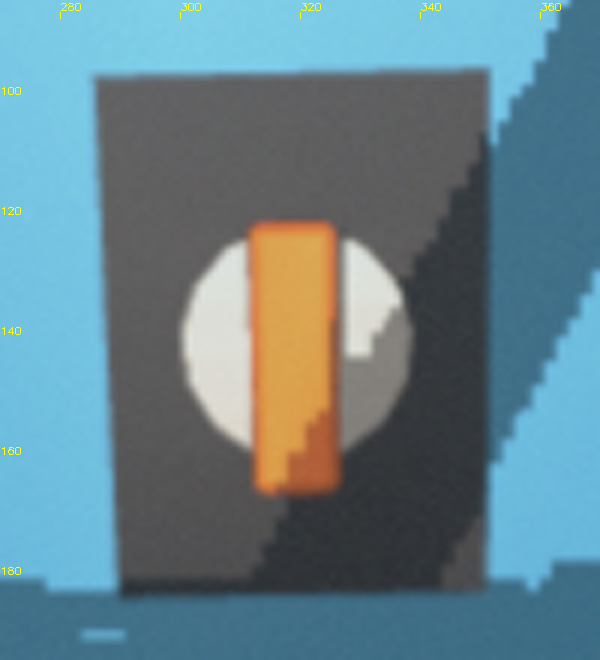

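Call:
play_rows:
  series:
    - [[0,-0.03,-0.0012,0,0],[0,-0.05,-0.0024,-0.01,0],[0,-0.056,-0.0024,-0.04,0],[0,-0.056,-0.0024,-0.07,0],[0,-0.056,-0.0024,-0.095,0],[0,-0.056,-0.0024,-0.112,0],[0,-0.056,-0.0024,-0.1205,0],[0,-0.056,-0.0024,-0.1205,0]]

```text
t: 9.8
tool_pos: [0.494, -0.2305, 0.0626]
orientation: [-0.002, -3.14, -0.002]
force: [0.6, -0.4, -0.5]
opening: 0.0463
```

Run:
```python
from h import *
from plant import sensors
t=take("side",10); s=sensors.read_state(); print({k:np.round(s[k],4) for k in("t","q","tool_pos","force","opening")}); R=cv2.Rodrigues(s["orientation"])[0]; print(np.degrees(np.arctan2(R[1,1],R[0,1])),R[2,2])
crop(t,250,200,350,310,6,"cs10")
```

```text
{'t': np.float64(9.85), 'q': array([-0.5309,  0.1346,  1.8043,  0.    ,  1.203 , -2.1005]), 'tool_pos': array([ 0.4947, -0.2311,  0.0638]), 'force': array([1.262 , 0.6293, 1.3829]), 'opening': np.float64(0.0465)}
89.93313499323327 -0.99999994117762
```

View pics/cs10.png

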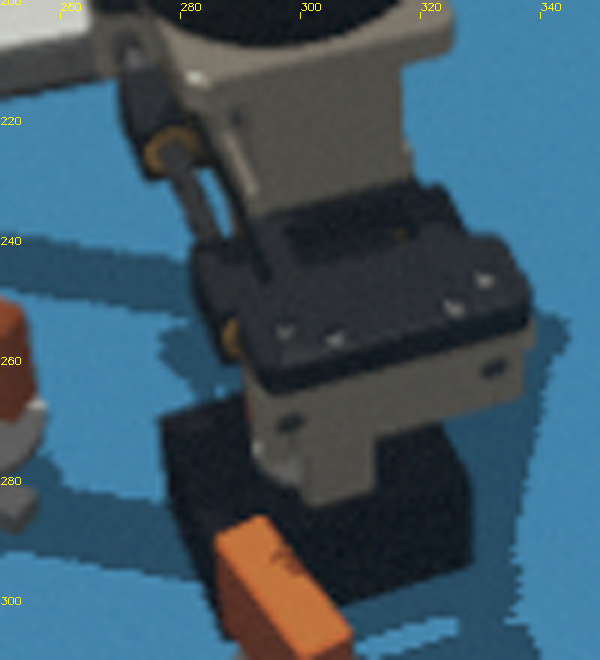

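Call:
play_rows:
  series:
    - [[1,0,0,0,0],[1,0,0,0,0],[1,0,0,0,0],[1,0,0,0,0],[1,0,0,0,0],[1,0,0,0,0],[1,0,0,0,0],[1,0,0,0,0]]
  force: 35

```text
t: 10.65
tool_pos: [0.4948, -0.2316, 0.0639]
orientation: [0.003, 3.141, -0.0]
force: [-0.3, 1.5, 4.1]
opening: 0.0119
```

Call:
play_rows:
  series:
    - [[1,0,0,0.01,0],[1,0,0,0.03,0],[1,0,0,0.05,0],[1,0,0,0.07,0],[1,0,0,0.09,0],[1,0,0,0.105,0],[1,0,0,0.11,0],[1,0,0,0.11,0]]

```text
t: 11.45
tool_pos: [0.4949, -0.2317, 0.1743]
orientation: [0.003, 3.141, -0.001]
force: [-0.4, -0.2, -1.4]
opening: 0.012
```

Run:
```python
from h import *
from plant import sensors
t=take("side",11);w=take("wrist",11); tt=take("top",11); s=sensors.read_state(); print({k:np.round(s[k],4) for k in("t","q","tool_pos","force","opening")}); R=cv2.Rodrigues(s["orientation"])[0]; print(np.degrees(np.arctan2(R[1,1],R[0,1])),R[2,2])
crop(t,250,150,350,310,5,"cs11")
```

```text
{'t': np.float64(11.6), 'q': array([-0.5317,  0.0211,  1.7141, -0.    ,  1.4084, -2.1006]), 'tool_pos': array([ 0.4939, -0.2311,  0.1723]), 'force': array([-1.3718, -0.0629, -0.0189]), 'opening': np.float64(0.0117)}
89.89380416878335 -0.999997962757745
```

View pics/cs11.png

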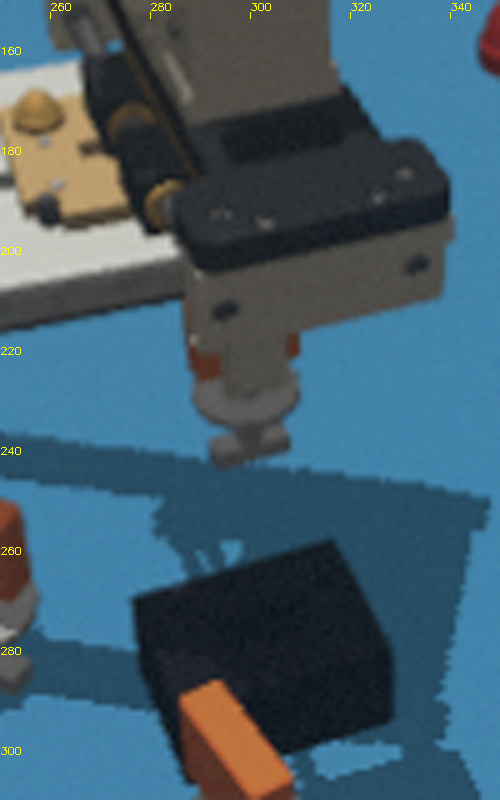

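View pics/wrist11.png

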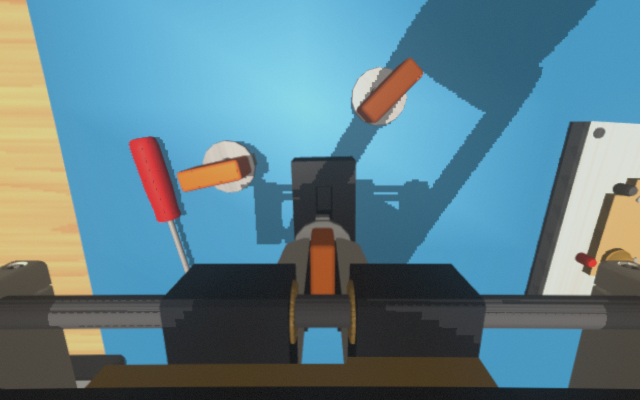

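Run:
```python
from h import *
w=load("wrist11"); crop(w,270,200,370,310,6,"cw11")
h=cv2.cvtColor(w["color"],cv2.COLOR_RGB2HSV); m=cv2.inRange(h,(4,150,70),(22,255,255)); n,l,st,ce=cv2.connectedComponentsWithStats(m)
for i in range(1,n):
    if st[i,4]>100: print(st[i],ce[i])
s=load("side11"); h=cv2.cvtColor(s["color"],cv2.COLOR_RGB2HSV)
print("side: head ctr",onplane(s,[(250+250/5,150+440/5)],.1723+.005-.0505),"flange",onplane(s,[(250+246/5,150+392/5)],.1723+.005-.0265))
print(onplane(w,[(311,240),(334,240),(310,290),(335.5,290)],.191))
```

```text
[ 363   59   59   62 1379] [392.49746193  89.21174764]
[ 178  160   64   31 1224] [209.60784314 174.9877451 ]
[ 310  229   25   66 1561] [322.08776425 262.90454837]
side: head ctr [[ 0.49753886 -0.23065274  0.1268    ]] flange [[ 0.49647978 -0.23341948  0.1508    ]]
[[ 0.47410431 -0.23635658  0.191     ]
 [ 0.47412685 -0.22567482  0.191     ]
 [ 0.50001411 -0.23714564  0.191     ]
 [ 0.50003838 -0.22475483  0.191     ]]
```

View pics/cw11.png

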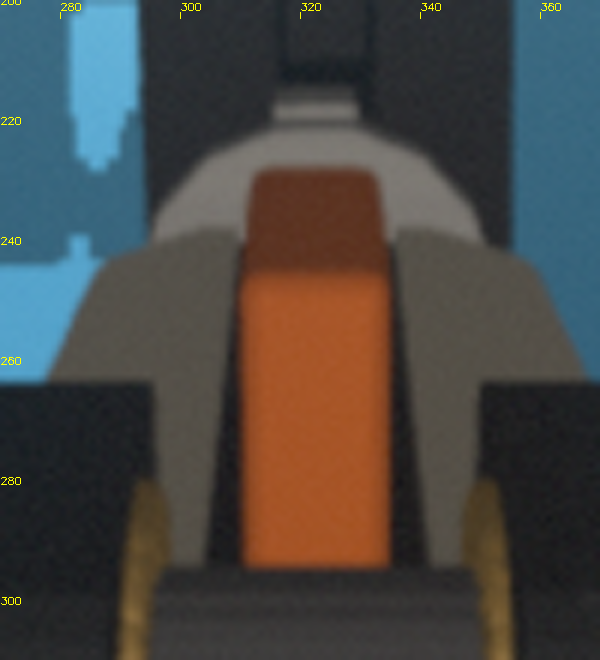

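Call:
play_rows:
  series:
    - [[1,0.004,0.03,0,0],[1,0.008,0.075,0,-0.01],[1,0.012,0.12,0,-0.02],[1,0.016,0.165,0,-0.03],[1,0.02,0.21,0,-0.04],[1,0.024,0.255,0,-0.05],[1,0.028,0.295,0,-0.06],[1,0.0315,0.325,0,-0.063]]

```text
t: 12.4
tool_pos: [0.5252, 0.096, 0.1724]
orientation: [-0.1, -3.138, -0.0]
force: [1.0, -0.6, -0.6]
opening: 0.0118
```

Call:
play_rows:
  series:
    - [[1,0,0,-0.02,0],[1,0,0,-0.04,0],[1,0,0,-0.055,0],[1,0,0,-0.06,0],[1,0,0,-0.06,0],[1,0,0,-0.06,0]]

```text
t: 13.0
tool_pos: [0.5265, 0.0932, 0.1143]
orientation: [0.103, 3.139, 0.0]
force: [0.2, -0.5, -0.3]
opening: 0.0121
```

Run:
```python
from h import *
from plant import sensors
s=sensors.read_state();w=take("wrist",12);t=take("side",12); tt=take("top",12);  print({k:np.round(s[k],4) for k in("t","q","tool_pos","force","opening")}); R=cv2.Rodrigues(s["orientation"])[0]; print(np.degrees(np.arctan2(R[1,1],R[0,1])),R[2,2])
crop(t,220,110,330,210,6,"cs12");crop(w,220,120,420,300,4,"cw12")
```

```text
{'t': np.float64(13.0), 'q': array([ 0.0794,  0.0432,  1.8017,  0.    ,  1.2959, -1.4261]), 'tool_pos': array([0.5265, 0.0932, 0.1143]), 'force': array([ 0.1528, -0.4973, -0.3102]), 'opening': np.float64(0.0121)}
86.25629922007302 -0.9999997544631669
```

View pics/cs12.png

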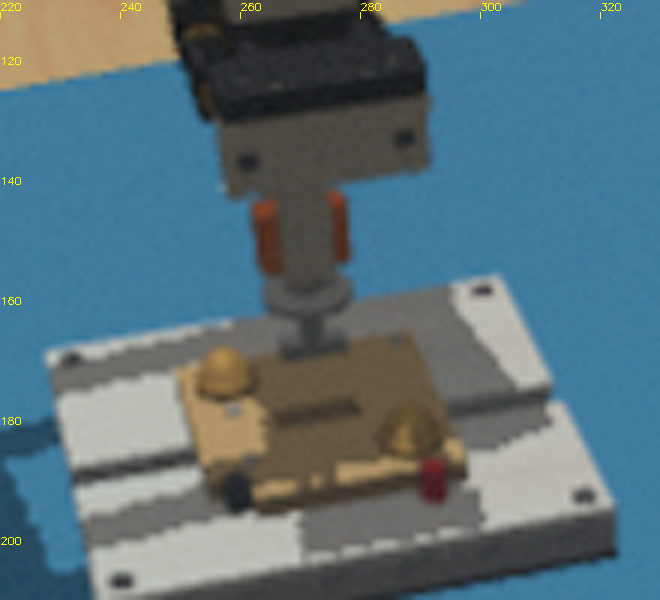

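View pics/cw12.png

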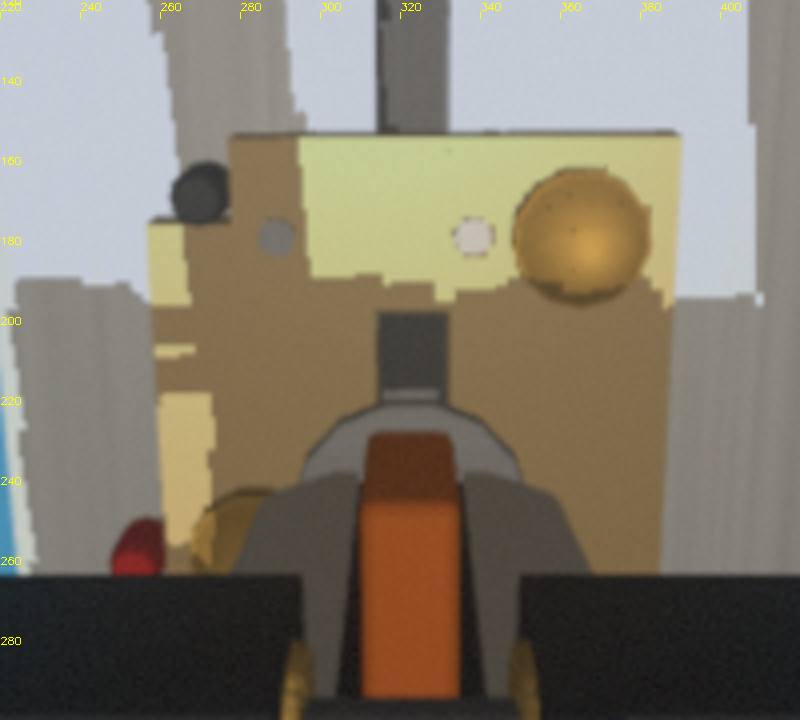

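Run:
```python
from h import *
w=load("wrist12")
X=lambda p:(220+p[0]/4,120+p[1]/4)
P=onplane(w,[X((377,312)),X((448,312)),X((231,133)),X((681,134)),X((150,221)),X((668,500)),X((162,500))],.036)[:,:2]
tcp=np.array([.5265,.0932]);a=np.radians(-3.74);R=np.array([[np.cos(a),-np.sin(a)],[np.sin(a),np.cos(a)]])
print(P.round(4).tolist()); print(((P-tcp)@R*1000).round(1))
H=onplane(w,[X((384,395)),X((440,395))],.1143+.005-.054)[:,:2]; print("head",((H-tcp)@R*1000).round(1))
H=onplane(w,[X((363,503)),X((459,503))],.1143+.005+.014)[:,:2]; print("bar near end",((H-tcp)@R*1000).round(1))
```

```text
[[0.5089, 0.0884], [0.5098, 0.102], [0.4733, 0.0641], [0.4789, 0.1468], [0.4886, 0.0472], [0.5512, 0.1436], [0.5446, 0.0428]]
[[-17.2  -5.9]
 [-17.2   7.7]
 [-51.2 -32.6]
 [-51.   50.4]
 [-34.8 -48.4]
 [ 21.4  52. ]
 [ 21.4 -49.1]]
head [[-9.8 -4. ]
 [-9.8  5.5]]
bar near end [[-18.1  -5. ]
 [-18.1   6.1]]
```

Call:
play_rows:
  series:
    - [[1,0,0,-0.008,0],[1,0,0,-0.016,0],[1,0,0,-0.024,0],[1,0,0,-0.03,0],[1,0,0,-0.036,0],[1,0,0,-0.042,0],[1,0,0,-0.048,0],[1,0,0,-0.048,0]]

```text
t: 13.95
tool_pos: [0.5254, 0.0934, 0.0645]
orientation: [-0.102, -3.138, 0.0]
force: [-0.1, 0.7, -1.1]
opening: 0.0114
```

Run:
```python
from h import *
from plant import sensors
s=sensors.read_state();t=take("side",13);  print({k:np.round(s[k],4) for k in("t","q","tool_pos","force","wrist_torque","opening")})
crop(t,220,110,330,210,6,"cs13")
```

```text
{'t': np.float64(13.95), 'q': array([ 0.0799,  0.103 ,  1.8373, -0.    ,  1.203 , -1.426 ]), 'tool_pos': array([0.5254, 0.0934, 0.0645]), 'force': array([-0.1175,  0.6951, -1.1367]), 'wrist_torque': array([ 0.0148, -0.139 ,  0.0311]), 'opening': np.float64(0.0114)}
```

View pics/cs13.png

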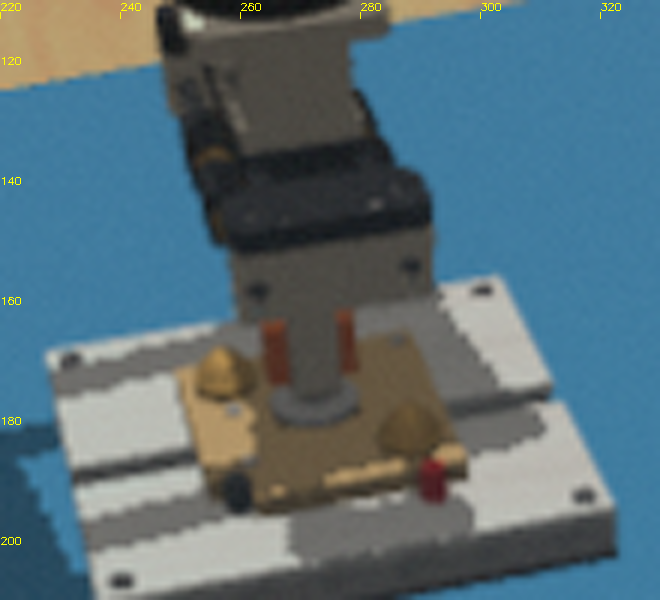

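Call:
play_rows:
  series:
    - [[1,0,0,-0.002,0],[1,0,0,-0.0035,0],[1,0,0,-0.005,0],[1,0,0,-0.005,0]]

```text
t: 14.4
tool_pos: [0.526, 0.0935, 0.0605]
orientation: [-0.102, -3.14, 0.0]
force: [0.0, 1.3, -1.0]
opening: 0.0119
```

Call:
play_rows:
  series:
    - [[1,0,0,-0.001,0],[1,0,0,-0.0015,0],[1,0,0,-0.0015,0]]

```text
t: 14.7
tool_pos: [0.5263, 0.0935, 0.06]
orientation: [0.102, 3.14, -0.0]
force: [-3.4, -0.5, 6.1]
opening: 0.012
```

Call:
play_rows:
  series:
    - [[1,0,0,0.001,-0.05],[1,0,0,0.001,-0.15],[1,0,0,0.001,-0.25],[1,0,0,0.001,-0.35],[1,0,0,0.001,-0.45],[1,0,0,0.001,-0.55],[1,0,0,0.001,-0.65],[1,0,0,0.001,-0.75]]

```text
t: 15.5
tool_pos: [0.5261, 0.0935, 0.0602]
orientation: [1.251, 2.882, 0.0]
force: [0.0, -0.9, -1.3]
opening: 0.0122
```

Run:
```python
from h import *
from plant import sensors
s=sensors.read_state();t=take("side",14);  print({k:np.round(s[k],4) for k in("t","q","tool_pos","force","wrist_torque","opening")})
crop(t,220,110,330,210,6,"cs14")
```

```text
{'t': np.float64(15.5), 'q': array([ 0.0799,  0.1092,  1.8394,  0.    ,  1.1929, -0.672 ]), 'tool_pos': array([0.5261, 0.0935, 0.0602]), 'force': array([ 0.0458, -0.883 , -1.3106]), 'wrist_torque': array([ 0.0035, -0.1477,  0.0244]), 'opening': np.float64(0.0122)}
```

View pics/cs14.png

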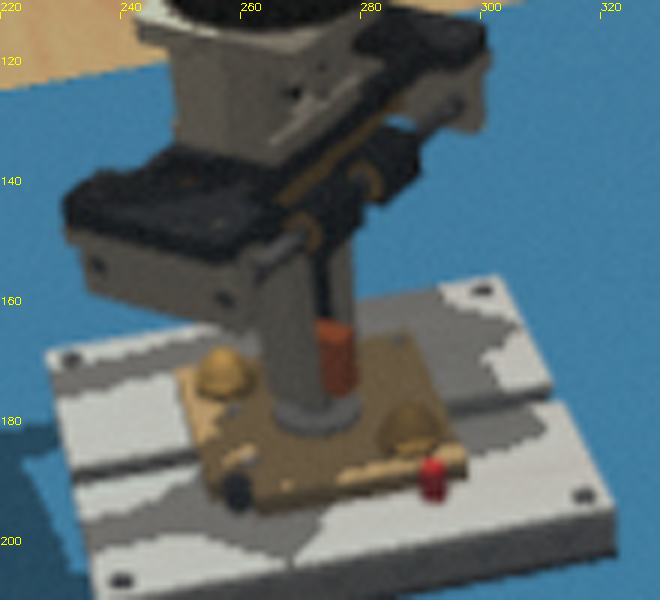

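Turned about 43° with no resistance; I'll finish the quarter turn (0.82 rad left).

Call:
play_rows:
  series:
    - [[1,0,0,0,-0.1],[1,0,0,0,-0.2],[1,0,0,0,-0.3],[1,0,0,0,-0.4],[1,0,0,0,-0.5],[1,0,0,0,-0.6],[1,0,0,0,-0.7],[1,0,0,0,-0.8]]

```text
t: 16.35
tool_pos: [0.5261, 0.0935, 0.0602]
orientation: [2.272, 2.17, 0.0]
force: [-0.0, -0.3, -0.6]
opening: 0.0118
```

Call:
play_rows:
  series:
    - [[1,0,0,0,-0.022],[1,0,0,-0.0005,-0.022],[1,0,0,-0.0005,-0.022]]

```text
t: 16.65
tool_pos: [0.5262, 0.0935, 0.0599]
orientation: [2.29, 2.15, 0.0]
force: [-1.8, 0.0, 2.5]
opening: 0.0119
```

Run:
```python
from h import *
from plant import sensors
s=sensors.read_state();t=take("side",15);w=take("wrist",15);  print({k:np.round(s[k],4) for k in("t","q","tool_pos","force","wrist_torque","opening")}); R=cv2.Rodrigues(s["orientation"])[0]; print(np.degrees(np.arctan2(R[1,1],R[0,1])),R[2,2])
crop(t,220,110,330,210,6,"cs15")
```

```text
{'t': np.float64(16.65), 'q': array([0.0799, 0.1096, 1.8394, 0.    , 1.1924, 0.1431]), 'tool_pos': array([0.5262, 0.0935, 0.0599]), 'force': array([-1.7954e+00,  1.5000e-03,  2.4527e+00]), 'wrist_torque': array([-0.0789,  0.184 , -0.0507]), 'opening': np.float64(0.0119)}
-3.616626035465317 -0.9999999754933372
```

View pics/cs15.png

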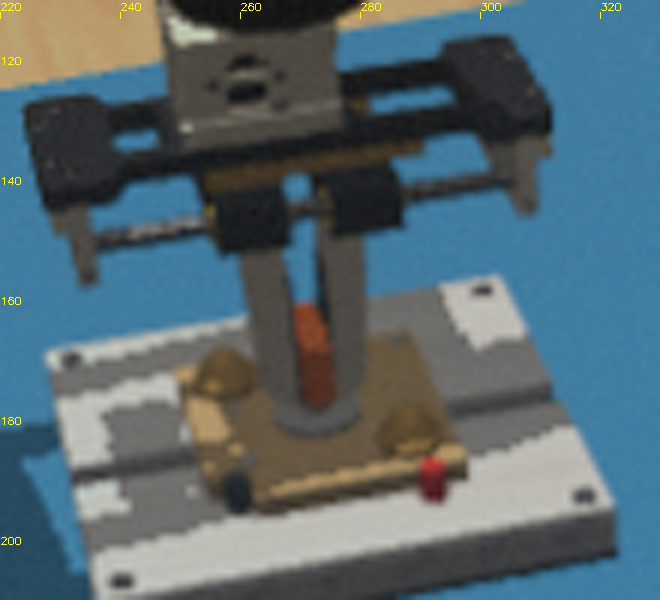

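View pics/wrist15.png

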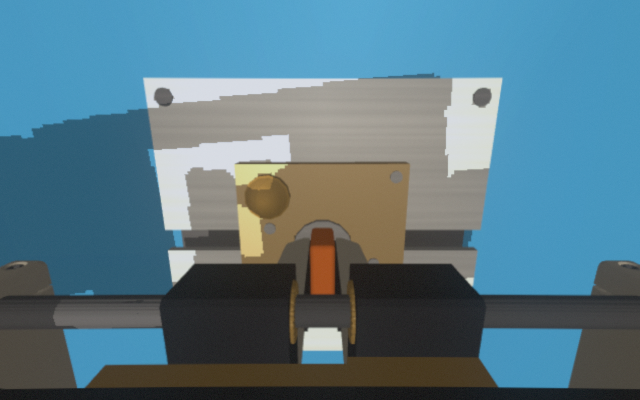

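Call:
play_rows:
  series:
    - [[0.4,0,0,0,0],[0.4,0,0,0,0],[0.4,0,0,0,0],[0.4,0,0,0,0],[0.3,0,0,0,0]]

```text
t: 17.25
tool_pos: [0.526, 0.0935, 0.0595]
orientation: [-2.293, -2.147, 0.0]
force: [-0.1, -0.7, -0.7]
opening: 0.0312
```

Call:
play_rows:
  series:
    - [[0.3,0,0,0.005,0],[0.3,0,0,0.015,0],[0.3,0,0,0.03,0],[0.3,0,0,0.05,0],[0.3,0,0,0.08,0],[0.3,0,0,0.11,0],[0.3,0,0,0.14,0],[0.3,0,0,0.14,0]]

```text
t: 18.05
tool_pos: [0.5293, 0.0938, 0.2068]
orientation: [2.289, 2.143, 0.013]
force: [0.2, 0.0, -0.8]
opening: 0.0327
```

Run:
```python
from h import *
from plant import sensors
s=sensors.read_state();t=take("side",16);w=take("wrist",16);  print({k:np.round(s[k],4) for k in("t","q","tool_pos","force","wrist_torque","opening")})
crop(t,220,110,330,210,6,"cs16")
```

```text
{'t': np.float64(18.05), 'q': array([ 0.08  , -0.0355,  1.7066,  0.    ,  1.4602,  0.1459]), 'tool_pos': array([0.5293, 0.0938, 0.2068]), 'force': array([ 0.2031,  0.0365, -0.7954]), 'wrist_torque': array([-0.0261, -0.1574,  0.0136]), 'opening': np.float64(0.0327)}
```

View pics/cs16.png

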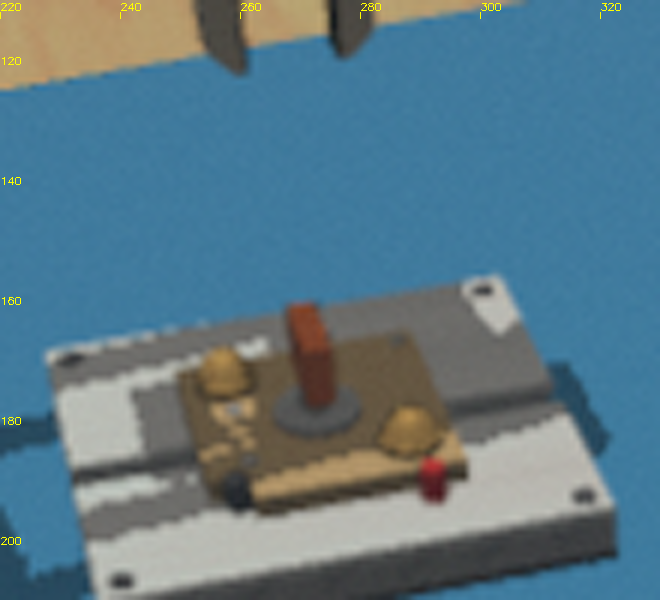

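View pics/wrist16.png

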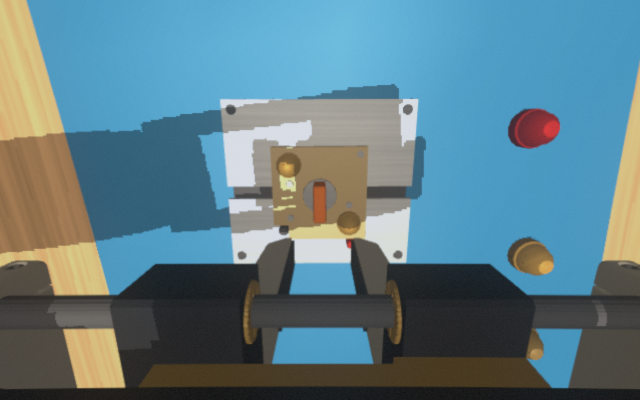

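Run:
```python
from h import *
from plant import sensors
w=take("wrist",17); crop(w,215,90,425,270,3,"cw17"); print(sensors.read_state()["tool_pos"])
```

```text
[0.52610488 0.09347762 0.20008386]
```

View pics/cw17.png

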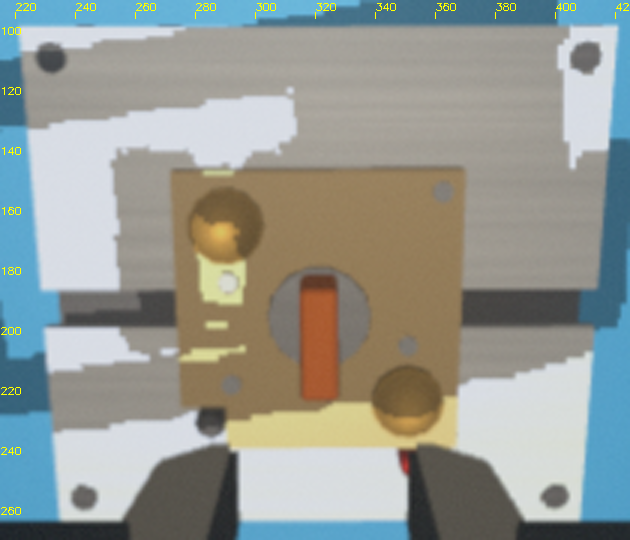

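Run:
```python
from h import *
w=load("wrist17"); X=lambda p:(215+p[0]/3,90+p[1]/3)
ang=lambda a,b:np.degrees(np.arctan2((b-a)[1],(b-a)[0]))
C=onplane(w,[X(p) for p in[(172,168),(464,168),(457,447),(229,448),(182,406)]],.036)[:,:2]
F=onplane(w,[X(p) for p in[(21,26),(617,25),(60,521),(582,521)]],.026)[:,:2]
print("plate far edge",ang(C[0],C[1]),"near",ang(C[3],C[2]),"right",ang(C[2],C[1])-90,"left",ang(C[4],C[0])-90)
print("fix",ang(F[0],F[1]),ang(F[2],F[3]))
p=onplane(w,[X((210,423))],.041)[0,:2]; a=np.radians(-3.65);R=np.array([[np.cos(a),-np.sin(a)],[np.sin(a),np.cos(a)]])
print(((C-p)@R*1000).round(1)); ctr=F.mean(0); print("peg model",ctr+R@[-.0395,-.046],"seen",p); print(((C-(ctr+R@[-.0395,-.046]))@R*1000).round(1))
b=onplane(w,[X((301,290)),X((337,290)),X((301,400)),X((338,400))],.0785)[:,:2]; print("bar dir",ang(b[2],b[0])-90)
```

```text
plate far edge -3.830112431039306 near -3.6444996013781665 right -2.964861026995578 left -3.7987738954492443
fix -3.700751258701016 -3.9418823307413686
[[-10.3  89.2]
 [ 88.2  88.9]
 [ 89.4 -11.5]
 [  6.  -11.5]
 [-10.5   4.8]]
peg model [0.4850025  0.05622741] seen [0.48493848 0.0574484 ]
[[-10.4  90.4]
 [ 88.   90.1]
 [ 89.2 -10.3]
 [  5.9 -10.3]
 [-10.6   6. ]]
bar dir -4.146160902806244
```

Run:
```python
from plant import robot
print(robot.close_job())
```

```text
the job is handed in; nothing more can be done
None
```

I squared the plate against the red stop pin, dropped the bolt through both slots and gave it a quarter turn. The job was handed in at about 18 s with the gripper clear.

- **Plate:** I pushed the edge near its free corner with closed fingers. The plate turned about 34° clockwise until it met the red pin, with side forces up to about 16 N. In the last wrist picture the plate lies at −3.0° to −3.8° and the fixture at −3.7° to −3.9°. The notch corners are within about 1 mm of their snug position on the peg.
- **Bolt:** I took the smallest orange bolt, the one in the black block, and lowered it until the flange touched the plate. Contact came at TCP z 0.060 m with about 6 N. I then turned it 90° clockwise with no noticeable resistance and released it. The bar now lies across the slot, within about 0.5° of square, and the flange looks flush with the plate.
- **Disagreements:** The top and wrist cameras differed by 1.5–2 mm in y at the slot. I settled this with a close wrist picture of the bolt head over the slot, which showed it centred within 0.3 mm.
- **Not checked directly:** The head under the lips cannot be seen, so I infer it from the insertion depth and the free turn. In the last wrist picture a finger mostly hides the red pin. Contact there rests on earlier pictures and on the plate's angle. I saw no sign that the caps or screwdriver had moved, but I did not measure them again at the end.

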